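Set the depth marker of a moulding press

TASK

Set up the hand press for the mould that is in it: press the lever down gently until the resistance firms up, because the die has come to bear on the plate inside the mould, note how deep the ram went, and ease the lever back up. Then slide the red marker on the depth scale to that same depth, and leave the clay ware and tools on the bench alone. Do not force the lever: the mould is plaster and cracks.

Things in the scene. Friction and masses are not known exactly. Their poses are not given: they have to be found in the camera images.
- press: Green cast-iron hand-lever press, fixed. Base 230 x 170 x 20 mm (x, y, z); origin: centre of the base's underside, on the table. The lever points to its -x, on its -y side; head over the mould: x -70 to 105, y -40 to 40, z 185 to 295 mm; ram rises to 340. On the +y side an upright depth scale with 5 mm ticks, face at y 72, top at z 172 mm. z up.
- press_lever: Lever of the press: steel bar, black grip 85 mm long, 26 wide (press's y), 22 thick, its end 240 mm from the pivot. Origin on the pivot axis (press x 25, y -67, z 235 mm; parallel to press y). At rest it points to the press's -x, 0.40 rad above level; pressed down it turns up to 1.09 rad. A spring lifts it: 2 to 6 N at the grip while the die is free, changing slowly.
- lever_grip (a point): Top surface of the black grip, mid-length, 200 mm from the pivot axis; moves with the lever. At rest about 323 mm above the table. Press downward here; the point follows an arc about the pivot.
- ram (a joint): Depth of the ram in m: 0 at rest, grows as the lever brings the ram straight down (55 mm per rad of lever; at most 60 mm). The yellow pointer on the ram's arm shows it against the scale.
- ram_pointer (a point): Tip of the ram's yellow pointer beside the scale; 165 mm above the table with the ram at rest, moves down with the ram.
- die: Wooden plug die, 50 mm in diameter, under the ram on a rubber buffer; its face is 85 mm above the table at rest. Origin on the ram's axis, at table height when at rest. Once it meets the plate in the mould, the buffer gives 1 mm per 25 N of die force. Force at the grip beyond the spring's = die force / 3.6, so the grip stiffens to about 1.9 N per mm.
- mould: White plaster mould, 100 x 100 x 45 mm, fixed on the press bed under the die, with a 64 mm round cavity; origin: centre of its underside, 20 mm above the table. A brass ejector plate lies somewhere in the cavity: the die meets it after 25 to 51 mm of ram travel. 10 N of die force (3 N more at the grip) is firm; over 60 N (16 N more at the grip) cracks it.
- marker (a joint): Depth shown by the red marker on the scale, in m, in the same measure as ram (equal values: index level with the ram's pointer); grows downward, 0 to 0.072. It starts parked near the foot of the scale. It slides on the scale with 5 N of friction and stays where it is left.
- marker_tab (a point): Grip point of the red marker: in an upright tab 10 mm thick (press's x), 24 wide (press's y), 44 tall, 53 mm out from the scale on the press's +y side; the point lies mid-tab, 28 mm above the index line and 12 mm below the tab's top. Grip it from above, closing along the press's x.
- marker_index (a point): Tip of the marker's index line on the scale's edge; level with ram_pointer when marker and ram read the same.
- ware_board: wooden board 170 x 300 x 14 mm, fixed, with the three domes on it; origin under its centre. Leave alone.
- dome0: fired clay half-dome, 70 mm across, 35 high, brown, loose on the ware board; origin at the centre of its underside. Leave alone.
- dome1: as dome0; origin at the centre of its underside. Leave alone.
- dome2: as dome0; origin at the centre of its underside. Leave alone.
- dome3: as dome0 but paler, loose on the table near the press; origin at the centre of its underside. Leave alone.
- pup: clay puppy figurine, brown, 105 x 52 x 111 mm high, loose on the table; origin at the centre of its underside. Leave alone.
- bowl: terracotta bowl, 140 mm across, 65 high, loose; origin at the centre of its underside. Leave alone.
- slip_pot: pale clay cup, 90 mm across, 75 high, loose; origin at the centre of its underside. Leave alone.
- spatula: spatula lying loose on the table; origin at the centre of its underside. Leave alone.
- rib: wooden potter's rib, a 90 x 50 x 12 mm slip of pale wood, loose on the table; origin at the centre of its underside. Leave alone.

How it is judged:
By the outcome, as a careful person would: the job done as asked, in the order asked, and still so for the second after the job is handed in, with the robot touching nothing.
It also fails if it takes over 72 s, if anything falls off the work surface, if the arm or the gripper's body presses on something with over 40 N, if the wrist force passes 120 N, or if a joint passes its speed limit or range.

ROBOT

A 6-joint arm with a two-finger parallel gripper is mounted at the origin on the work surface. World frame = base frame: x ahead of the robot, y to its left, z up, the work surface at z = 0. Lengths are in m, angles in degrees, forces in N, time in s.
With the tool pointing down it reaches from about 0.3 to 0.75 m from the base axis. Payload 8.5 kg.
Tool frame: the origin (TCP) lies on the centre line of the jaws, within the pads' length; the fingertips stand robot.tips_ahead ahead of it and the grasp point (between the pads) lies 2 mm behind it (robot.tips_ahead is the distance from the TCP to the fingertips, in m); z points along the fingers, y is the line along which they close (so a half turn about z gives the same grasp; the last joint's range is limited). The gripper opens to 88 mm and grips with 3 to 60 N. Pads are 18 mm wide; open, the fingers measure 123 mm over their backs; the gripper's body (75 mm by 187 mm) begins 45 mm behind the grasp point.
Start: joints at [51.32, 21.807, 74.336, -0, 83.858, -12.336], TCP at [0.244, 0.493, 0.228] pointing down, gripper open.
Joint ranges: [-178.18, 178.18], [-50.72, 133.34], [12.68, 142.11], [-81.47, 261.47], [9.98, 163.14], [-165.26, 165.26]. Speed limits (degrees/s): [136.94, 136.94, 180, 180, 180, 180].

INTERFACE

Orientations are given as [roll, pitch, yaw] about the fixed x, y, z axes, in that order (R = Rz(yaw) Ry(pitch) Rx(roll)).
In Python, from workcell import robot, grab_frame, order gives the robot as it stands.
- The arm moves only by the tool servo_tool, never from a script. Its argument "motion" is one flat list of numbers, 5 for each row, row after row: the shift along the tool's x, y, z in m, then the turn about the tool's z in rad, then the closure, from -1 (fully open) to 1 (shut). A call has 1 to 12 rows; each row is the pose to reach, as a shift and turn from the pose commanded when the call began, along the tool's axes at that moment; what a row does not reach only later rows make up. A row lasts 1/12 s, in which the tool goes at most 41.7 mm and 7.16 degrees, less where a joint would pass 70% of its speed; a pose out of reach is approached as far as the arm can. A call with a gripper value outside its range is refused whole. The fingers move at their own pace and stop on an object; "grip_force" is the grip in N (left out, the last holds). Time passes only in rows, so rows that repeat a pose let the fingers close. It gives the time, the measured TCP pose, the force, the opening and the grip force at its end, in the units of the state.
- robot.observe(): the state, without advancing time (a new reading comes with each control period).
- grab_frame(name): name is "scene" or "top" or "wrist"; returns a dict with "color" (480x640x3 uint8, red, green, blue), "K" (3x3 intrinsics, pixels), "R" (3x3) and "t" (3): a world point X has camera coordinates R X + t; the wrist camera has in their place "T_tool_cam" (4x4, takes a point from camera to tool coordinates, whose origin is the TCP and whose axes are the flange's). Camera axes: x right, y down, z forward; pixel columns grow to the right and rows downward; lengths in m; the calibration is good to about 2 mm. The wrist camera is an equidistant fisheye: a pixel r from the principal point sees the ray r / f radians off the axis. A picture is of the moment at which its call begins: read the wrist's pose just before it. There is no depth.
- order.sign_off(): hands the job in; it is judged then, once.
The state is a dict: "time": time; "qpos": joint angles; "dq": joint speeds; "tau": joint torques, N m; "position": TCP position; "tcp_rot": TCP orientation; "ft_force": force on the tool from outside, world axes, zero at the start; "wrist_torque": the same for the moment, N m; "grip_width": opening from 0.0 (shut) to 1.0 (fully open); "gripper_force": force on a finger pad.
Only numpy, scipy, OpenCV 4.12 (cv2) and the standard library are available. Lean on these libraries where they do the work, as an engineer would, in place of code of your own. Each camera call takes 0.05 s, during which the arm holds its last target. There are 200 camera calls.

## Working session

There is one attempt and no reset: what is moved stays moved. The work goes in short steps, Python scripts to look and compute and a tool call to move; the robot and the scene stay as the last step left them, time stands still between calls to the robot, and variables do not carry over. Pictures are saved under pics/ and viewed, at most 10 in all, crops included, and the job is handed in when it is done.

Besides the shell and the picture viewer there is one more tool, called after ">>>" as name(argument=value, ...) on one line, values as JSON. servo_tool: Moves the arm, as the interface text tells. Its arguments: {"type":"object","properties":{"motion":{"type":"array","items":{"type":"number"}},"grip_force":{"type":"number"}},"required":["motion"]}

```bash
ls; mkdir -p pics
python3 - <<'E'
from workcell import robot, grab_frame
import cv2,numpy as np
print(robot.observe(), robot.tips_ahead)
for n in ("scene","top"):
    f=grab_frame(n); cv2.imwrite(f"pics/{n}0.png",f["color"][:,:,::-1]); np.savez(f"pics/{n}0.npz",**f)
    print(n,f["K"].tolist(),f["R"].tolist(),f["t"].tolist())
E
```

```text
pics
{'time': 0.0, 'qpos': array([ 5.13186331e+01,  2.18420157e+01,  7.43825150e+01,  1.03615780e-03,
        8.38593343e+01, -1.23356839e+01]), 'dq': array([ 0.08665983, -0.07263643,  0.03342955, -0.01106756, -0.01193865,
        0.06049225]), 'tau': array([-1.77340018e-03, -4.37921941e+01, -2.24564427e+01,  7.12283305e-02,
        3.52227758e-02, -1.01956807e-04]), 'position': array([0.24389687, 0.4926469 , 0.22734135]), 'tcp_rot': array([-1.79918291e+02, -1.89230947e-02,  1.53654192e+02]), 'ft_force': array([0.08582611, 0.4314118 , 0.06674723]), 'wrist_torque': array([0.03259214, 0.04517889, 0.00934511]), 'gripper_force': 0.0, 'grip_width': 0.9988995620260626} 0.017
scene [[505.21901057706276, 0.0, 317.59570321320604], [0.0, 505.21901057706276, 240.30542850936007], [0.0, 0.0, 1.0]] [[-0.40558091057796786, 0.9140576262426988, -0.001667597765853059], [0.7456579356152693, 0.3298031776908578, -0.5789854117669868], [-0.5286760520665952, -0.2360688880233368, -0.8153361957368899]] [0.1718474525892886, -0.32010959036324366, 1.8336348212780043]
top [[557.1698986662761, 0.0, 323.5770919197497], [0.0, 557.1698986662761, 236.2175766048181], [0.0, 0.0, 1.0]] [[0.00757141947169052, -0.9996868995116642, -0.023849036708846885], [-0.9887340694123277, -0.003918780432344233, -0.14963149114829258], [0.1494911823169587, 0.024713277902360484, -0.9884541670228311]] [0.0818710098061561, 0.5919841339016417, 1.5635761287506313]
```

View pics/scene0.png

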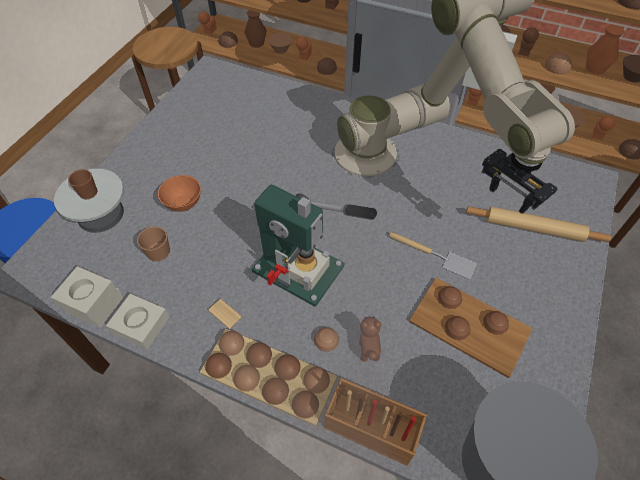

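View pics/top0.png

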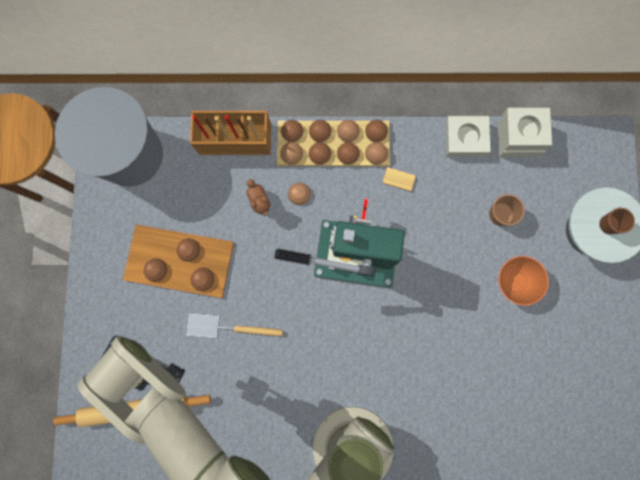

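The scene picture shows the press at about (295,250), with the lever grip at (360,212), the red marker at (276,273), and the pup and dome3 nearby. In the top view the press is at (358,252), the grip at (292,257) and the red tab at (365,208), so the lever points to world +y and the scale faces world +x. I'll zoom in on both views.

```bash
python3 - <<'E'
import cv2,numpy as np
a=cv2.imread("pics/top0.png")[190:300,265:415]; b=cv2.imread("pics/scene0.png")[180:310,240:390]
a=cv2.resize(a,None,fx=4,fy=4,interpolation=2)[:, :600]; b=cv2.resize(b,None,fx=4,fy=4,interpolation=2)
cv2.imwrite("pics/a.png",a);cv2.imwrite("pics/b.png",b)
E
cat > h.py <<'E'
import numpy as np
def ray(f,p):
    d=np.linalg.inv(f["K"])@[p[0],p[1],1.]; R=f["R"]; return -R.T@f["t"], R.T@d/np.linalg.norm(d)
def onz(f,p,z):
    c,d=ray(f,p); return c+d*(z-c[2])/d[2]
def tri(f,p,g,q):
    c,d=ray(f,p);e,k=ray(g,q)
    s=np.linalg.lstsq(np.c_[d,-k],e-c,rcond=None)[0]; A=c+s[0]*d;B=e+s[1]*k
    return (A+B)/2, np.linalg.norm(A-B)
def proj(f,X):
    v=f["R"]@np.asarray(X)+f["t"]; w=f["K"]@v; return w[:2]/w[2]
E
```

```text
(no output)
```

View pics/a.png

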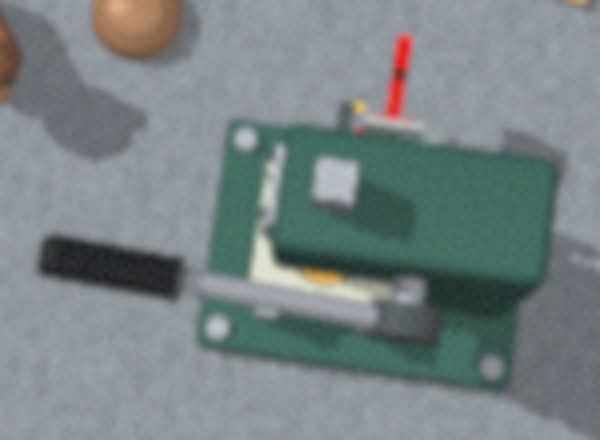

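View pics/b.png

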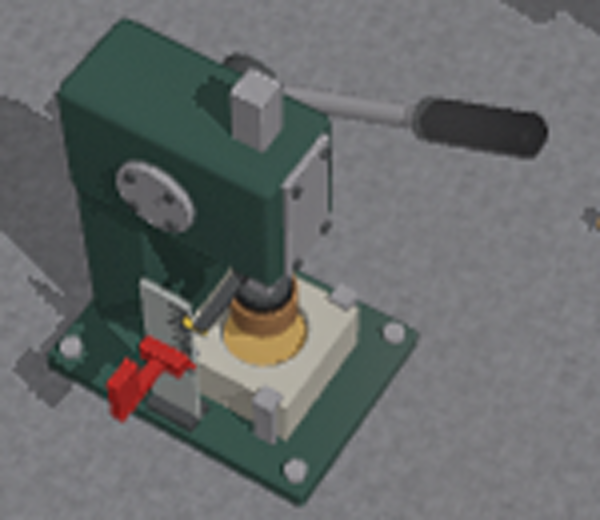

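```bash
cat >> h.py <<'E'
T=dict(np.load("pics/top0.npz"));S=dict(np.load("pics/scene0.npz"))
t=lambda x,y:(265+(x-1.5)/4,190+(y-1.5)/4)
s=lambda x,y:(240+(x-1.5)/4,180+(y-1.5)/4)
E
python3 - <<'E'
from h import *
L=[(-115,85),(-115,-85),(115,-85),(-115,-85),(-115,85),(115,85)]
P=[onz(T,t(*p),.02) for p in [(229,120),(199,348),(507,388)]]+[onz(S,s(*p),.018) for p in [(418,337),(303,503),(50,360)]]
P=np.array(P)[:,:2];L=np.array(L)/1e3
print(P.round(4))
def fit(P,L):
    z=P@[1,1j];w=L@[1,1j];zm,wm=z.mean(),w.mean();k=((w-wm).conj()*(z-zm)).sum();sc=abs(k)/(abs(w-wm)**2).sum();k/=abs(k)
    o=zm-k*wm; print("yaw",np.degrees(np.angle(k)),"o",o,"scale",sc,"res mm",(abs(z-o-k*w)*1e3).round(1)); return k,o
fit(P[:3],L[:3]);fit(P[3:],L[3:]);k,o=fit(P,L)
W=lambda x,y,z:np.array([(o+k*(x+1j*y)).real,(o+k*(x+1j*y)).imag,z])
q,e=tri(T,t(360,107),S,s(187,322));print("ptr",q,e,"press xy",(np.array([q[:2]@[1,1j]])-o)/k)
g=W(.025-.2*np.cos(.4)-.011*np.sin(.4),-.067,.323);print("grip pred",g,"in top crop",(proj(T,g)-[265,190])*4,"scene",(proj(S,g)-[240,180])*4)
# red centroids of outer tab
import cv2
for n,f in(("top",T),("scene",S)):
    c=f["color"].astype(int);m=(c[...,0]>120)&(c[...,1]<60)&(c[...,2]<60)
    y,x=np.nonzero(m[180:300,240:415]);print(n,x.min()+240,x.max()+240,y.min()+180,y.max()+180,len(x))
for x in(-.03,0,.03):print(x,"tab top at z .1", (proj(T,W(x,.125,.1))-[265,190])*4)
a,e=tri(T,t(403,58),S,s(122,375));print("tabtop?",a,e,"press",(a[:2]@[1,1j]-o)/k)
for n,p in [("dome3",(300,193)),("pup",(259,196))]:
    a=onz(T,p,.03);print(n,a,"press",(a[:2]@[1,1j]-o)/k)
E
```

```text
[[ 0.6448  0.0913]
 [ 0.4766  0.1118]
 [ 0.449  -0.1109]
 [ 0.4877  0.1165]
 [ 0.6523  0.0945]
 [ 0.6189 -0.1292]]
yaw -97.31070573347306 o (0.5466905410188533-0.0109105377916453j) scale 0.9836801402316125 res mm [1.3 2.3 3.5]
yaw -98.27774375701465 o (0.5527211807719988-0.0065848070690369305j) scale 0.9773672280923721 res mm [3.9 1.2 3.7]
yaw -97.57135058954856 o (0.5498210235315578-0.009005852576443478j) scale 0.9858245371045867 res mm [5.1 6.1 1.7 7.  3.1 5. ]
ptr [ 0.62818453 -0.00105744  0.1627089 ] 0.0008741604494382066 press xy [-0.01820435+0.07663301j]
grip pred [0.50494749 0.16189249 0.323     ] in top crop [ 93.14059776 258.54272509] scene [493.26950994 117.88530251]
top 363 366 200 217 29
scene 267 288 264 284 167
-0.03 tab top at z .1 [348.65783212  52.46386637]
0 tab top at z .1 [391.05357806  58.08401029]
0.03 tab top at z .1 [433.52122746  63.71368601]
tabtop? [ 0.66822293 -0.03198194  0.1334282 ] 0.0019127459795559591 press (0.007175044179118165+0.12039697060713149j)
dome3 [0.72268444 0.15632045 0.03      ] press (-0.18666152791542726+0.14957280188933275j)
pup [0.71335817 0.27758319 0.03      ] press (-0.3056382083376932+0.12435017091400372j)
```

The press pose agrees between views: origin about (0.550, -0.009), yaw about -97.5°. The pointer height comes out at 163 mm against an expected 165. The grip point is about (0.504, 0.153). Next I move above it with the fingers shut.

>>> servo_tool(motion=[-0.02,-0.01,-0.02,0.06,1,-0.045,-0.022,-0.05,0.15,1,-0.08,-0.04,-0.085,0.26,1,-0.115,-0.057,-0.12,0.37,1,-0.15,-0.075,-0.15,0.49,1,-0.187,-0.092,-0.16,0.61,1,-0.224,-0.11,-0.16,0.73,1,-0.261,-0.128,-0.16,0.85,1,-0.298,-0.147,-0.16,0.97,1,-0.335,-0.165,-0.16,1.09,1,-0.366,-0.18,-0.16,1.19,1,-0.383,-0.189,-0.16,1.243,1], grip_force=10)

```text
time: 1.1
position: [0.5045, 0.1512, 0.3876]
tcp_rot: [-180.0, 0.0, 82.1]
ft_force: [0.0, -0.0, 1.2]
grip_width: 0.117
gripper_force: 0.0
```

>>> servo_tool(motion=[0,0,0,0,1,0,0,0,0,1,0,0,0,0,1])

```text
time: 1.35
position: [0.5031, 0.1539, 0.3878]
tcp_rot: [-180.0, -0.0, 82.5]
ft_force: [0.1, -0.9, 0.1]
grip_width: 0.005
gripper_force: 0.0
```

Run:
```python
from workcell import robot, grab_frame
import cv2,numpy as np
o=robot.observe();print({k:np.round(o[k],4) for k in("time","position","tcp_rot","ft_force","grip_width","qpos")})
f=grab_frame("wrist");print(f["T_tool_cam"].round(4).tolist(),f["K"].round(1).tolist());cv2.imwrite("pics/w1.png",f["color"][:,:,::-1]);np.savez("pics/w1.npz",**f,p=o["position"],r=o["tcp_rot"])
```

```text
{'time': np.float64(1.35), 'position': array([0.5031, 0.1539, 0.3878]), 'tcp_rot': array([-1.799596e+02, -9.100000e-03,  8.247480e+01]), 'ft_force': array([ 0.1026, -0.8702,  0.0998]), 'grip_width': np.float64(0.0046), 'qpos': array([4.09600e+00, 1.59233e+01, 5.73905e+01, 1.78000e-02, 1.06724e+02,
       1.16263e+01])}
[[-0.0012, -0.9484, -0.3172, 0.0837], [1.0, -0.0007, -0.0019, 0.0005], [0.0015, -0.3172, 0.9484, -0.1576], [0.0, 0.0, 0.0, 1.0]] [[371.6, 0.0, 314.6], [0.0, 371.6, 238.6], [0.0, 0.0, 1.0]]
```

View pics/w1.png

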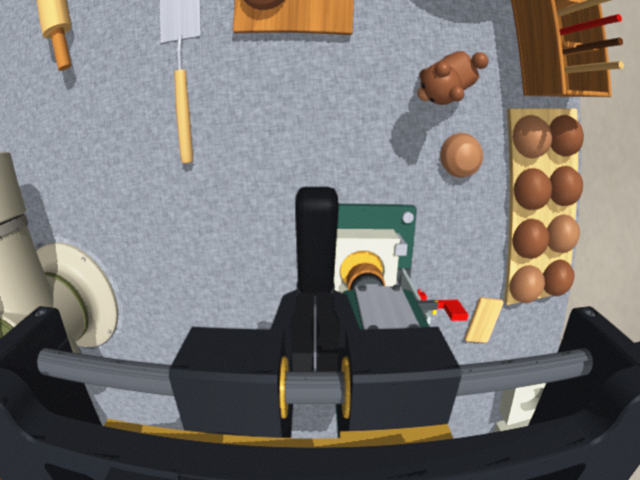

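The wrist view shows the grip (x≈317) centred under the shut fingers and aligned with them, its end at row 188. I'll shift 8 mm outward, go down onto it and start the lever moving.

>>> servo_tool(motion=[0.008,0,0.01,0,1,0.008,0,0.02,0,1,0.008,0,0.028,0,1,0.008,0,0.034,0,1,0.008,0,0.039,0,1,0.008,0,0.043,0,1,0.008,0,0.046,0,1,0.008,0,0.049,0,1,0.008,0,0.052,0,1,0.008,0,0.055,0,1,0.008,0,0.058,0,1,0.008,0,0.06,0,1])

```text
time: 2.4
position: [0.5045, 0.1614, 0.3276]
tcp_rot: [-180.0, 0.0, 82.4]
ft_force: [0.1, 0.5, -0.1]
grip_width: 0.003
gripper_force: 0.0
```

>>> servo_tool(motion=[0,0,0.002,0,1,0,0,0.005,0,1,0,0,0.009,0,1,0,0,0.013,0,1,0,0,0.017,0,1,0,0,0.021,0,1,0,0,0.025,0,1,0,0,0.029,0,1,0,0,0.033,0,1,0,0,0.036,0,1,0,0,0.038,0,1,0,0,0.04,0,1])

```text
time: 3.4
position: [0.5045, 0.1615, 0.2878]
tcp_rot: [-180.0, -0.0, 82.4]
ft_force: [0.4, 1.7, 4.3]
grip_width: 0.008
gripper_force: 1.6
```

```bash
cat > ptr.py <<'E'
from workcell import robot, grab_frame
import numpy as np
from h import *
o=robot.observe();print({k:np.round(o[k],4) for k in("time","position","ft_force")})
f=grab_frame("scene")
def ptr(f):
    c=f["color"].astype(int)[250:300,275:300];w=np.clip(np.minimum(c[...,0],c[...,1])-c[...,2]-60,0,None)*((c[...,0]>150))
    y,x=np.nonzero(w);
    return (w[y,x]@np.c_[x+275,y+250]/w[y,x].sum()).round(2) if len(x) else None,list(zip(x+275,y+250,w[y,x]))[:12]
def red(f):
    c=f["color"].astype(int)[255:300,260:295];m=(c[...,0]>110)&(c[...,1]<70)&(c[...,2]<70)
    y,x=np.nonzero(m);return x.mean()+260,y.mean()+255,len(x)
a,b=ptr(S);n,b2=ptr(f);print(a,b);print(n,b2);print(red(S),red(f))
q=np.array([.628,-.001,.165])
for d in(0,.01,.02,.03,.04,.05):print(d,(proj(S,q-[0,0,d])-proj(S,q)).round(2))
E
python3 ptr.py
```

```text
{'time': np.float64(3.4), 'position': array([0.5045, 0.1615, 0.2878]), 'ft_force': array([0.3585, 1.6886, 4.3498])}
[289.13 261.38] [(np.int64(286), np.int64(260), np.int64(50)), (np.int64(287), np.int64(260), np.int64(43)), (np.int64(287), np.int64(261), np.int64(41)), (np.int64(296), np.int64(263), np.int64(2)), (np.int64(297), np.int64(264), np.int64(5)), (np.int64(298), np.int64(264), np.int64(3)), (np.int64(299), np.int64(264), np.int64(4)), (np.int64(297), np.int64(265), np.int64(5)), (np.int64(298), np.int64(265), np.int64(3)), (np.int64(299), np.int64(265), np.int64(2)), (np.int64(298), np.int64(266), np.int64(4)), (np.int64(299), np.int64(266), np.int64(2))]
[288.8  262.62] [(np.int64(286), np.int64(261), np.int64(18)), (np.int64(286), np.int64(262), np.int64(39)), (np.int64(287), np.int64(262), np.int64(53)), (np.int64(296), np.int64(264), np.int64(2)), (np.int64(297), np.int64(265), np.int64(5)), (np.int64(298), np.int64(265), np.int64(3)), (np.int64(299), np.int64(265), np.int64(3)), (np.int64(297), np.int64(266), np.int64(1)), (np.int64(298), np.int64(266), np.int64(5)), (np.int64(299), np.int64(266), np.int64(2)), (np.int64(298), np.int64(267), np.int64(4)), (np.int64(299), np.int64(267), np.int64(3))]
(np.float64(275.4072164948454), np.float64(273.35051546391753), 194) (np.float64(275.4507772020725), np.float64(273.34715025906735), 193)
0 [0. 0.]
0.01 [0.19 2.01]
0.02 [0.38 4.  ]
0.03 [0.56 5.97]
0.04 [0.75 7.91]
0.05 [0.93 9.83]
```

Run:
```python
from workcell import grab_frame
import cv2,numpy as np
f=grab_frame("wrist");g=grab_frame("scene")
a=cv2.resize(f["color"][150:400,220:420],(400,500),interpolation=2)
b=cv2.resize(g["color"][170:295,260:360],(400,500),interpolation=2)
cv2.imwrite("pics/w2.png",np.hstack([a,b])[:,:,::-1])
```

```text
(no output)
```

View pics/w2.png

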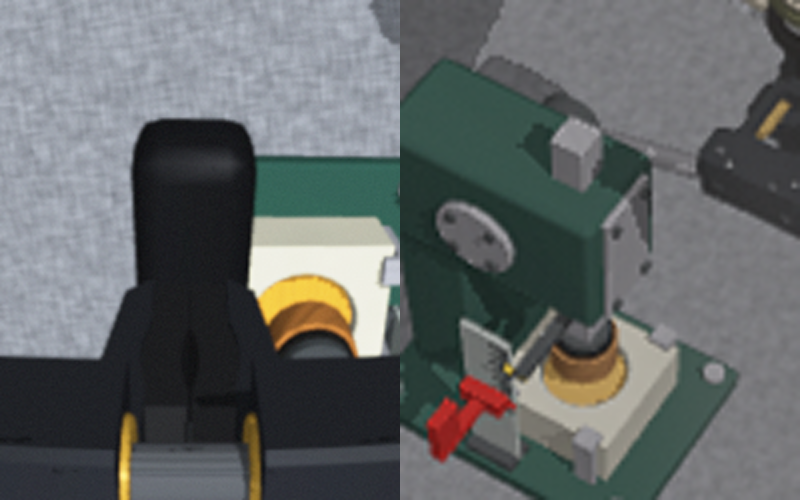

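The pictures show the fingertips on top of the grip and the pointer about 1.5 px lower, roughly 7 mm of ram travel. The lever is moving freely at 4 N. I'll carry on in small steps and record the ram position from the images.

>>> servo_tool(motion=[0,0,0.002,0,1,0,0,0.005,0,1,0,0,0.008,0,1,0,0,0.011,0,1,0,0,0.014,0,1,0,0,0.017,0,1,0,0,0.02,0,1,0,0,0.023,0,1,0,0,0.026,0,1,0,0,0.028,0,1,0,0,0.03,0,1,0,0,0.03,0,1])

```text
time: 4.55
position: [0.5044, 0.1614, 0.2575]
tcp_rot: [-180.0, 0.0, 82.4]
ft_force: [0.9, 2.1, 2.9]
grip_width: 0.006
gripper_force: 1.6
```

```bash
cat > reg.py <<'E'
# ram travel from scene picture: ECC translation of patch holding ram arm+pointer+die neck, constrained to the ram's image direction
from workcell import robot, grab_frame
import numpy as np,cv2,sys
from h import *
from scipy.ndimage import map_coordinates,gaussian_filter
def depth(f,box,Z0):
    x0,x1,y0,y1=box
    A=S["color"].astype(float);B=f["color"].astype(float)
    A,B=[np.stack([gaussian_filter(I[...,c],.6) for c in range(3)],-1) for I in(A,B)]
    yy,xx=np.mgrid[y0:y1,x0:x1].astype(float);best=[]
    ds=np.arange(-.002,.06,.00025)
    for d in ds:
        s=proj(S,Z0-[0,0,d])-proj(S,Z0)
        e=sum(np.abs(map_coordinates(B[...,c],[yy+s[1],xx+s[0]],order=3)-A[y0:y1,x0:x1,c]).mean() for c in range(3));best.append(e)
    i=int(np.argmin(best));return ds[i]*1e3,round(best[i],2)
if __name__=="__main__":
    o=robot.observe();print({k:np.round(o[k],4) for k in("time","position","ft_force")})
    f=grab_frame("scene");np.savez(f"pics/s_{o['time']:.2f}.npz",**f)
    q=np.array([.628,-.001,.165])
    print("ptr",depth(f,(284,290,258,264),q),"ptr+arm",depth(f,(284,298,252,265),q),"ramtop",depth(f,(297,310,197,206),np.array([.58,.02,.34])))
E
python3 reg.py
```

```text
{'time': np.float64(4.55), 'position': array([0.5044, 0.1614, 0.2575]), 'ft_force': array([0.8538, 2.1203, 2.9284])}
ptr (np.float64(15.500000000000002), np.float64(23.59)) ptr+arm (np.float64(14.750000000000002), np.float64(63.91)) ramtop (np.float64(16.25), np.float64(17.06))
```

>>> servo_tool(motion=[0,0,0.002,0,1,0,0,0.005,0,1,0,0,0.008,0,1,0,0,0.011,0,1,0,0,0.014,0,1,0,0,0.017,0,1,0,0,0.02,0,1,0,0,0.023,0,1,0,0,0.026,0,1,0,0,0.028,0,1,0,0,0.028,0,1])

```text
time: 5.52
position: [0.5044, 0.1614, 0.2295]
tcp_rot: [-180.0, 0.0, 82.4]
ft_force: [0.3, 2.8, 3.7]
grip_width: 0.004
gripper_force: 2.0
```

```bash
python3 reg.py
```

```text
{'time': np.float64(5.5167), 'position': array([0.5044, 0.1614, 0.2295]), 'ft_force': array([0.3189, 2.7692, 3.7385])}
ptr (np.float64(23.5), np.float64(30.59)) ptr+arm (np.float64(23.25), np.float64(81.39)) ramtop (np.float64(24.25), np.float64(18.53))
```

>>> servo_tool(motion=[0,0,0.002,0,1,0,0,0.004,0,1,0,0,0.005,0,1,0,0,0.005,0,1])

```text
time: 5.9
position: [0.5044, 0.1615, 0.2247]
tcp_rot: [-180.0, -0.0, 82.4]
ft_force: [-0.2, 3.1, 4.4]
grip_width: -0.001
gripper_force: 2.0
```

>>> servo_tool(motion=[0,0,0.001,0,1,0,0,0.002,0,1,0,0,0.003,0,1,0,0,0.003,0,1])

```text
time: 6.23
position: [0.5044, 0.1614, 0.2217]
tcp_rot: [-180.0, 0.0, 82.4]
ft_force: [0.5, 3.2, 3.9]
grip_width: 0.006
gripper_force: 2.0
```

>>> servo_tool(motion=[0,0,0.001,0,1,0,0,0.002,0,1,0,0,0.003,0,1,0,0,0.003,0,1])

```text
time: 6.57
position: [0.5044, 0.1614, 0.2187]
tcp_rot: [-180.0, 0.0, 82.4]
ft_force: [0.6, 4.1, 3.4]
grip_width: 0.005
gripper_force: 2.0
```

>>> servo_tool(motion=[0.002,0,0.001,0,1,0.004,0,0.002,0,1,0.004,0,0.003,0,1,0.004,0,0.003,0,1])

```text
time: 6.9
position: [0.5052, 0.1649, 0.2161]
tcp_rot: [180.0, 0.1, 82.4]
ft_force: [-0.5, -3.1, 7.6]
grip_width: 0.004
gripper_force: 3.4
```

>>> servo_tool(motion=[0,0,0.001,0,1,0,0,0.002,0,1,0,0,0.003,0,1,0,0,0.003,0,1])

```text
time: 7.23
position: [0.5052, 0.1648, 0.2138]
tcp_rot: [179.9, 0.1, 82.4]
ft_force: [-1.3, -2.8, 12.0]
grip_width: 0.003
gripper_force: 5.7
```

```bash
python3 reg.py; python3 reg.py
python3 - <<'E'
from workcell import robot
import numpy as np
for i in range(1):
    o=robot.observe();print(o["ft_force"],o["wrist_torque"],o["position"])
E
```

```text
{'time': np.float64(7.2333), 'position': array([0.5052, 0.1648, 0.2138]), 'ft_force': array([-1.3006, -2.7892, 12.0413])}
ptr (np.float64(28.499999999999996), np.float64(34.9)) ptr+arm (np.float64(27.750000000000004), np.float64(88.19)) ramtop (np.float64(29.25), np.float64(19.38))
{'time': np.float64(7.2833), 'position': array([0.5052, 0.1648, 0.2138]), 'ft_force': array([-3.2478, -2.5841, 10.8128])}
ptr (np.float64(28.499999999999996), np.float64(36.48)) ptr+arm (np.float64(28.249999999999996), np.float64(88.86)) ramtop (np.float64(28.999999999999996), np.float64(19.51))
[-1.81589548 -2.67906304 10.89811431] [-0.74904554  0.50961671 -0.02088493] [0.50517201 0.16483721 0.21389417]
```

Resistance has firmed to about 7–8 N over the spring, so die force is roughly 27 N, and I stop here. The ram reads about 28.6 mm, with first bearing near 27.4 mm and a firm touch near 27.8 mm. Now I ease the lever up slowly.

>>> servo_tool(motion=[0,0,-0.002,0,1,0,0,-0.005,0,1,0,0,-0.009,0,1,0,0,-0.014,0,1,0,0,-0.019,0,1,0,0,-0.024,0,1,0,0,-0.029,0,1,0,0,-0.034,0,1,0,0,-0.039,0,1,0,0,-0.044,0,1,0,0,-0.049,0,1,0,0,-0.054,0,1])

```text
time: 8.33
position: [0.5049, 0.1654, 0.2674]
tcp_rot: [-180.0, 0.0, 82.4]
ft_force: [-0.7, -2.6, 2.5]
grip_width: 0.007
gripper_force: 1.3
```

>>> servo_tool(motion=[0,0,-0.005,0,1,0,0,-0.01,0,1,0,0,-0.015,0,1,0,0,-0.02,0,1,0,0,-0.025,0,1,0,0,-0.029,0,1,0,0,-0.033,0,1,0,0,-0.036,0,1,0,0,-0.039,0,1,0,0,-0.041,0,1,0,0,-0.042,0,1,0,0,-0.042,0,1])

```text
time: 9.33
position: [0.505, 0.1654, 0.3091]
tcp_rot: [180.0, -0.0, 82.4]
ft_force: [-0.1, -1.7, 2.1]
grip_width: 0.004
gripper_force: 1.4
```

>>> servo_tool(motion=[0,0,-0.001,0,1,0,0,-0.003,0,1,0,0,-0.003,0,1])

```text
time: 9.58
position: [0.505, 0.1654, 0.3122]
tcp_rot: [180.0, 0.0, 82.4]
ft_force: [-1.3, -1.5, 2.7]
grip_width: 0.007
gripper_force: 1.4
```

>>> servo_tool(motion=[0,0,-0.001,0,1,0,0,-0.003,0,1,0,0,-0.003,0,1])

```text
time: 9.83
position: [0.505, 0.1654, 0.3153]
tcp_rot: [180.0, -0.0, 82.4]
ft_force: [-0.3, -2.1, 1.9]
grip_width: 0.007
gripper_force: 1.4
```

>>> servo_tool(motion=[0,0,-0.001,0,1,0,0,-0.003,0,1,0,0,-0.003,0,1])

```text
time: 10.08
position: [0.505, 0.1654, 0.3183]
tcp_rot: [180.0, -0.0, 82.4]
ft_force: [-0.2, -2.7, 1.2]
grip_width: 0.007
gripper_force: 1.3
```

>>> servo_tool(motion=[0,0,-0.001,0,1,0,0,-0.003,0,1,0,0,-0.003,0,1])

```text
time: 10.33
position: [0.505, 0.1654, 0.3213]
tcp_rot: [180.0, -0.0, 82.4]
ft_force: [-0.0, -2.3, 2.5]
grip_width: 0.005
gripper_force: 1.3
```

>>> servo_tool(motion=[0,0,-0.001,0,1,0,0,-0.002,0,1,0,0,-0.002,0,1])

```text
time: 10.58
position: [0.505, 0.1657, 0.3229]
tcp_rot: [-180.0, -0.0, 82.5]
ft_force: [0.6, -0.2, 0.5]
grip_width: 0.005
gripper_force: 0.0
```

>>> servo_tool(motion=[0,0,-0.001,0,1,0,0,-0.002,0,1,0,0,-0.002,0,1])

```text
time: 10.83
position: [0.505, 0.1655, 0.325]
tcp_rot: [180.0, -0.0, 82.4]
ft_force: [-0.5, -0.8, 0.0]
grip_width: 0.006
gripper_force: 0.0
```

>>> servo_tool(motion=[0,0,-0.001,0,1,0,0,-0.002,0,1,0,0,-0.002,0,1])

```text
time: 11.08
position: [0.505, 0.1655, 0.3271]
tcp_rot: [180.0, -0.0, 82.4]
ft_force: [-0.0, 0.2, -0.7]
grip_width: 0.004
gripper_force: 0.0
```

>>> servo_tool(motion=[0,0,-0.001,0,1,0,0,-0.002,0,1,0,0,-0.002,0,1])

```text
time: 11.33
position: [0.505, 0.1654, 0.3292]
tcp_rot: [180.0, -0.0, 82.4]
ft_force: [-0.2, 0.3, 0.3]
grip_width: 0.009
gripper_force: 0.0
```

The lever is back at rest: contact force went to zero at a TCP z of about 0.322. Next I go up and over to the outer side of the scale, turning so the fingers close along press x with the wrist camera facing the scale.

>>> servo_tool(motion=[0,0,-0.03,0,1,0,0,-0.06,0,1,0,0,-0.08,0.05,1,-0.015,0.016,-0.081,0.15,1,-0.035,0.038,-0.081,0.27,1,-0.055,0.06,-0.081,0.39,1,-0.078,0.084,-0.081,0.51,1,-0.1,0.108,-0.081,0.63,1,-0.122,0.132,-0.081,0.75,1,-0.145,0.156,-0.081,0.87,1,-0.163,0.176,-0.081,0.99,1,-0.174,0.187,-0.081,1.1,1])

```text
time: 12.33
position: [0.6689, -0.0343, 0.4084]
tcp_rot: [-180.0, 0.1, 19.0]
ft_force: [0.5, 0.1, -0.3]
grip_width: 0.004
gripper_force: 0.0
```

>>> servo_tool(motion=[0,0,0,0.12,-1,0,0,0,0.24,-1,0,0,0,0.36,-1,0,0,0,0.45,-1,0,0,0.02,0.471,-1,0,0,0.05,0.471,-1,0,0,0.08,0.471,-1,0,0,0.11,0.471,-1,0,0,0.14,0.471,-1,0,0,0.155,0.471,-1,0,0,0.16,0.471,-1,0,0,0.16,0.471,-1])

```text
time: 13.33
position: [0.6673, -0.0316, 0.249]
tcp_rot: [-180.0, 0.1, -7.6]
ft_force: [-0.4, 0.1, 0.0]
grip_width: 0.889
gripper_force: 0.0
```

Run:
```python
from workcell import robot, grab_frame
import cv2,numpy as np
o=robot.observe();print({k:np.round(o[k],4) for k in("time","position","tcp_rot","ft_force","grip_width")})
f=grab_frame("wrist");g=grab_frame("scene")
np.savez("pics/w3.npz",**f,p=o["position"],r=o["tcp_rot"]);np.savez("pics/s3.npz",**g)
cv2.imwrite("pics/w3.png",f["color"][:,:,::-1])
```

```text
{'time': np.float64(13.3333), 'position': array([ 0.6673, -0.0316,  0.249 ]), 'tcp_rot': array([-1.799876e+02,  1.222000e-01, -7.575900e+00]), 'ft_force': array([-0.4298,  0.0882,  0.044 ]), 'grip_width': np.float64(0.8885)}
```

View pics/w3.png

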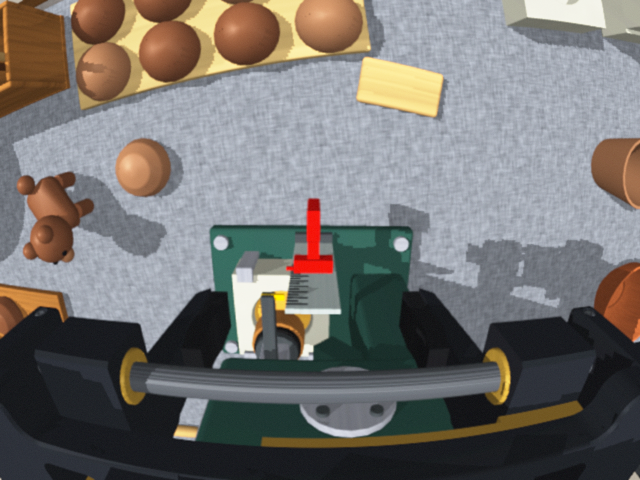

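The wrist view shows the red tab at (314, 199–230), centred between the open fingers, with the marker's bracket at (313,264) on the scale. The tab is about 3 mm further out, so I shift by that and descend to grip height.

>>> servo_tool(motion=[0.003,0,0.015,0,-1,0.003,0,0.035,0,-1,0.003,0,0.06,0,-1,0.003,0,0.08,0,-1,0.003,0,0.1,0,-1,0.003,0,0.115,0,-1,0.003,0,0.123,0,-1,0.003,0,0.127,0,-1,0.003,0,0.129,0,-1,0.003,0,0.129,0,-1])

```text
time: 14.27
position: [0.6709, -0.0322, 0.1219]
tcp_rot: [180.0, -0.1, -7.6]
ft_force: [-0.2, 0.5, -0.7]
grip_width: 0.998
gripper_force: 0.0
```

Run:
```python
from workcell import robot, grab_frame
import cv2,numpy as np
o=robot.observe();print({k:np.round(o[k],4) for k in("time","position","tcp_rot","ft_force","grip_width")})
f=grab_frame("wrist");g=grab_frame("scene")
np.savez("pics/w4.npz",**f,p=o["position"],r=o["tcp_rot"]);np.savez("pics/s4.npz",**g)
a=cv2.resize(f["color"][150:400,220:420],(400,500),interpolation=2)
b=cv2.resize(g["color"][205:305,235:315],(400,500),interpolation=2)
cv2.imwrite("pics/w4.png",np.hstack([a,b])[:,:,::-1])
```

```text
{'time': np.float64(14.2667), 'position': array([ 0.6709, -0.0322,  0.1219]), 'tcp_rot': array([ 1.799908e+02, -9.540000e-02, -7.571200e+00]), 'ft_force': array([-0.2055,  0.4995, -0.6635]), 'grip_width': np.float64(0.9976)}
```

View pics/w4.png

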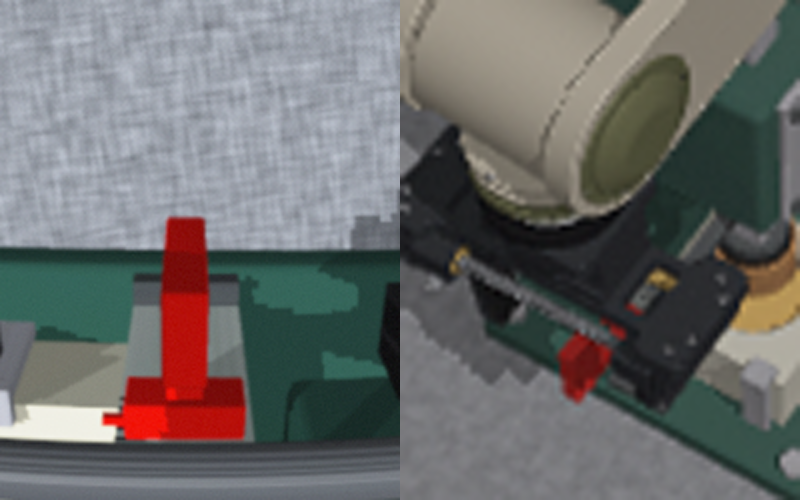

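The view shows the tab between the fingers (column ~312). Its outer face spans rows 259–296, which puts the tab top near z 0.137 and the marker near 68 mm. That's within 2 mm of centre, so I close.

>>> servo_tool(motion=[0,0,0,0,0,0,0,0,0,0.3,0,0,0,0,0.6,0,0,0,0,0.8,0,0,0,0,1,0,0,0,0,1,0,0,0,0,1,0,0,0,0,1,0,0,0,0,1,0,0,0,0,1,0,0,0,0,1,0,0,0,0,1], grip_force=25)

```text
time: 15.37
position: [0.6705, -0.0315, 0.1209]
tcp_rot: [-179.9, -0.0, -7.6]
ft_force: [2.3, 15.7, 0.5]
grip_width: 0.115
gripper_force: 8.6
```

>>> servo_tool(motion=[0,-0.001,0,0,1,0,-0.001,0,0,1,0,-0.001,0,0,1])

```text
time: 15.62
position: [0.6706, -0.031, 0.121]
tcp_rot: [-180.0, -0.0, -7.6]
ft_force: [0.4, 1.7, -0.1]
grip_width: 0.11
gripper_force: 25.0
```

Gripped squarely at 25 N. I'll nudge down to the scale's lower stop (72 mm) to get a precise reference.

>>> servo_tool(motion=[0,0,0.001,0,1,0,0,0.002,0,1,0,0,0.002,0,1])

```text
time: 15.87
position: [0.6706, -0.031, 0.1193]
tcp_rot: [-180.0, -0.0, -7.6]
ft_force: [-1.3, 1.9, 4.3]
grip_width: 0.11
gripper_force: 25.0
```

>>> servo_tool(motion=[0,0,0.001,0,1,0,0,0.001,0,1,0,0,0.001,0,1])

```text
time: 16.12
position: [0.6706, -0.031, 0.1181]
tcp_rot: [-180.0, -0.0, -7.6]
ft_force: [-0.9, 1.5, 4.5]
grip_width: 0.109
gripper_force: 25.0
```

>>> servo_tool(motion=[0,0,0.001,0,1,0,0,0.001,0,1,0,0,0.001,0,1])

```text
time: 16.37
position: [0.6706, -0.031, 0.1169]
tcp_rot: [-180.0, -0.0, -7.6]
ft_force: [-1.4, 3.7, 3.2]
grip_width: 0.108
gripper_force: 25.0
```

>>> servo_tool(motion=[0,0,0.001,0,1,0,0,0.001,0,1,0,0,0.001,0,1])

```text
time: 16.62
position: [0.6706, -0.031, 0.1158]
tcp_rot: [-180.0, 0.0, -7.6]
ft_force: [-0.7, 3.7, 3.1]
grip_width: 0.106
gripper_force: 25.0
```

>>> servo_tool(motion=[0,0,0.001,0,1,0,0,0.001,0,1,0,0,0.001,0,1])

```text
time: 16.87
position: [0.6706, -0.031, 0.1148]
tcp_rot: [-180.0, 0.0, -7.6]
ft_force: [0.2, 3.7, 2.7]
grip_width: 0.111
gripper_force: 25.0
```

>>> servo_tool(motion=[0,0,0.001,0,1,0,0,0.001,0,1,0,0,0.001,0,1])

```text
time: 17.12
position: [0.6706, -0.031, 0.1139]
tcp_rot: [-180.0, 0.0, -7.6]
ft_force: [-0.6, 4.5, 4.0]
grip_width: 0.111
gripper_force: 25.0
```

>>> servo_tool(motion=[0,0,0.001,0,1,0,0,0.002,0,1,0,0,0.002,0,1])

```text
time: 17.37
position: [0.6706, -0.031, 0.1118]
tcp_rot: [-180.0, -0.0, -7.6]
ft_force: [0.3, 4.2, 3.5]
grip_width: 0.108
gripper_force: 25.0
```

```bash
cat > w.py <<'E'
from workcell import robot, grab_frame
import numpy as np
o=robot.observe();f=grab_frame("wrist");np.savez(f"pics/w_{o['time']:.2f}.npz",**f,p=o["position"],r=o["tcp_rot"])
def prof(f):
    c=f["color"].astype(int);m=(c[...,0]>80)&(c[...,1]<60)&(c[...,2]<60)
    y,x=np.nonzero(m);k=(y>180)&(y<400)&(x>250)&(x<380);y,x=y[k],x[k]
    col=c[180:380,311:315,0].mean(1)
    d=np.diff(col);i=np.argsort(-abs(d))[:8];i.sort()
    return (x.min(),x.max(),y.min(),y.max()),[(int(a)+180.5,int(d[a])) for a in i]
print(o["position"].round(4),o["ft_force"].round(1));print(prof(np.load("pics/w4.npz")));print(prof(f))
E
python3 w.py
```

```text
[ 0.6706 -0.031   0.1118] [0.3 4.2 3.5]
((np.int64(272), np.int64(342), np.int64(259), np.int64(369)), [(296.5, 22), (348.5, -20), (349.5, -32), (352.5, 24), (353.5, 21), (369.5, -49), (370.5, -41), (371.5, -22)])
((np.int64(301), np.int64(329), np.int64(259), np.int64(370)), [(295.5, 34), (296.5, 41), (299.5, -31), (349.5, -28), (353.5, 27), (369.5, -45), (370.5, -47), (371.5, -29)])
```

The tab hasn't moved in the wrist view, so nothing is slipping and the marker follows the tool. I keep going to the stop.

>>> servo_tool(motion=[0,0,0.001,0,1,0,0,0.002,0,1,0,0,0.002,0,1])

```text
time: 17.67
position: [0.6706, -0.031, 0.1102]
tcp_rot: [-180.0, -0.0, -7.6]
ft_force: [0.5, 3.2, 4.4]
grip_width: 0.112
gripper_force: 25.0
```

>>> servo_tool(motion=[0,0,0.001,0,1,0,0,0.002,0,1,0,0,0.002,0,1])

```text
time: 17.92
position: [0.6707, -0.0311, 0.1099]
tcp_rot: [180.0, -0.1, -7.6]
ft_force: [-4.5, 3.9, 15.0]
grip_width: 0.108
gripper_force: 25.0
```

Stop reached at TCP z ≈ 0.110, which is 72 mm on the marker. For 28.0 mm the TCP goes to z 0.154.

>>> servo_tool(motion=[0,0,-0.003,0,1,0,0,-0.007,0,1,0,0,-0.012,0,1,0,0,-0.017,0,1,0,0,-0.022,0,1,0,0,-0.027,0,1,0,0,-0.032,0,1,0,0,-0.037,0,1,0,0,-0.041,0,1,0,0,-0.044,0,1,0,0,-0.045,0,1,0,0,-0.045,0,1])

```text
time: 18.92
position: [0.6705, -0.031, 0.1516]
tcp_rot: [-180.0, 0.1, -7.6]
ft_force: [3.2, 3.2, -4.2]
grip_width: 0.111
gripper_force: 25.0
```

```bash
python3 w.py
```

```text
[ 0.6705 -0.031   0.1516] [ 3.2  3.2 -4.2]
((np.int64(272), np.int64(342), np.int64(259), np.int64(369)), [(296.5, 22), (348.5, -20), (349.5, -32), (352.5, 24), (353.5, 21), (369.5, -49), (370.5, -41), (371.5, -22)])
((np.int64(301), np.int64(329), np.int64(259), np.int64(369)), [(295.5, 41), (296.5, 31), (303.5, -29), (349.5, -32), (352.5, 23), (369.5, -52), (370.5, -40), (371.5, -24)])
```

>>> servo_tool(motion=[0,0,-0.001,0,1,0,0,-0.002,0,1,0,0,-0.0024,0,1,0,0,-0.0024,0,1,0,0,-0.0024,0,1])

```text
time: 19.38
position: [0.6705, -0.031, 0.154]
tcp_rot: [-180.0, 0.1, -7.6]
ft_force: [4.1, 3.7, -5.2]
grip_width: 0.111
gripper_force: 25.0
```

>>> servo_tool(motion=[0,0,0,0,0.6,0,0,0,0,0.3,0,0,0,0,0,0,0,0,0,-0.5,0,0,0,0,-1,0,0,0,0,-1,0,0,-0.01,0,-1,0,0,-0.03,0,-1,0,0,-0.06,0,-1,0,0,-0.09,0,-1,0,0,-0.11,0,-1,0,0,-0.12,0,-1])

```text
time: 20.38
position: [0.671, -0.0311, 0.2799]
tcp_rot: [180.0, -0.3, -7.6]
ft_force: [0.3, -0.9, -0.6]
grip_width: 0.983
gripper_force: 0.0
```

>>> servo_tool(motion=[0,0,-0.03,0,-1,0,0,-0.06,0,-1,0,0,-0.09,0,-1,0,0.02,-0.11,0,-1,0,0.05,-0.12,0,-1,0,0.09,-0.12,0,-1,0,0.13,-0.12,0,-1,0,0.17,-0.12,0,-1,0,0.21,-0.12,0,-1,0,0.24,-0.12,0,-1,0,0.25,-0.12,0,-1,0,0.25,-0.12,0,-1])

```text
time: 21.38
position: [0.637, -0.2813, 0.395]
tcp_rot: [-180.0, 0.0, -7.8]
ft_force: [-0.6, 1.1, -0.2]
grip_width: 1.001
gripper_force: 0.0
```

```bash
python3 reg.py
python3 - <<'E'
import glob,numpy as np,cv2
from h import *
fs=sorted(glob.glob("pics/s_*.npz"),key=lambda s:float(s[7:-4]));print(fs)
P=np.load([f for f in fs if "7.2" in f][-1]);E=np.load(fs[-1])
c=[cv2.resize(f["color"][245:295,262:302],(400,500),interpolation=2) for f in(P,E)]
cv2.imwrite("pics/cmp.png",np.hstack(c)[:,:,::-1])
E
```

```text
{'time': np.float64(21.3833), 'position': array([ 0.637 , -0.2813,  0.395 ]), 'ft_force': array([-0.6469,  1.0509, -0.167 ])}
ptr (np.float64(-0.25), np.float64(28.8)) ptr+arm (np.float64(-0.25), np.float64(11.53)) ramtop (np.float64(-0.25), np.float64(4.52))
['pics/s_4.55.npz', 'pics/s_5.52.npz', 'pics/s_7.23.npz', 'pics/s_7.28.npz', 'pics/s_21.38.npz']
```

View pics/cmp.png

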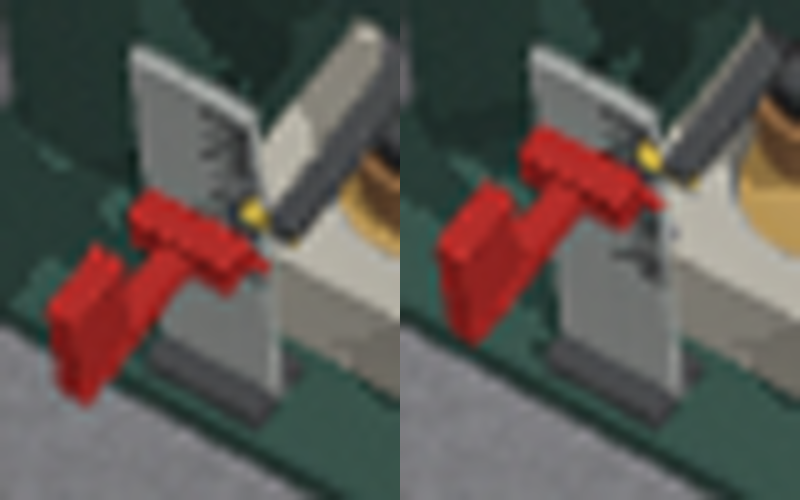

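Left is the view at full press (pointer at about (287, 266)); right is the final view (index tip at about (288, 265), pointer back at rest). I'll cast a ray through the index tip to check its depth.

Run:
```python
from h import *
k=np.exp(1j*np.radians(-97.5));o=.5498-.009j
def pr(a):w=(a[:2]@[1,1j]-o)/k;return np.round([w.real*1e3,w.imag*1e3],1)
px=lambda x,y:(262+(x-4.5)/10,245+(y-4.5)/10)
for n,p,zs in(("pointer rest",px(650,158)-np.array([40,0]),(.165,)),("pointer pressed",px(253,213),(.1362,)),("index final",px(662,204)-np.array([40,0]),(.132,.137,.142)),("index start",px(268,266),(.099,.104,.109))):
    for z in zs:print(n,np.round(p,2),z,pr(onz(S,p,z)))
```

```text
pointer rest [286.55 260.35] 0.165 [-19.4  78.4]
pointer pressed [286.85 265.85] 0.1362 [-18.5  78.2]
index final [287.75 264.95] 0.132 [-17.3  72.3]
index final [287.75 264.95] 0.137 [-19.3  74.8]
index final [287.75 264.95] 0.142 [-21.3  77.4]
index start [288.35 271.15] 0.099 [-17.1  71.9]
index start [288.35 271.15] 0.104 [-19.1  74.4]
index start [288.35 271.15] 0.109 [-21.   76.9]
```

```bash
python3 -c "
from workcell import order
print(order.sign_off())"
```

```text
the job is handed in; nothing more can be done
None
```

I pressed the lever until it firmed up at about 28 mm of ram depth (force at the grip peaked near 12 N), eased it back to rest, set the red marker to 28 mm (good to about 1 mm), kept the arm clear of the ware and tools, and handed the job in.

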